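# Bundle aluminium channels with an inverted locking channel

## Task

Lay the second wide channel open side up on the packing board, closed up against the free side of the wide channel that already lies there, ends lined up. Then set the narrow channel open side down over the pair so that it straddles their two touching flanges, fully home with one flange in each trough and its ends in line with theirs. Let go of everything, leave the first channel flat by its stop batten and the other things on the bench where they are.

Things in the scene. Friction and masses are not known exactly. Their poses are not given: they have to be found in the camera images.
- board: Fixed pale wood packing board 200 x 200 x 12 mm, left or right of the robot, turned up to 0.25 rad. Origin: centre of its underside, on the bench (top face at z = 12 mm). A stop batten, 18 mm wide, 14 mm above the board's top, runs along its whole +x edge (board x 82 to 100 mm).
- mat: Fixed thin black rubber mat, 250 x 260 mm, 4 mm thick, on the other side of the bench, on which the two channels still to be bundled lie side by side. Origin at the centre of its underside.
- laid: First wide aluminium U channel, loose on the board, open side up, within 5 mm of the batten. 180 mm long (own x), 56 wide (own y), 30 high, all walls 4 thick, ends open, 0.22 kg. Origin: centre of its underside, z up. Its x starts along the board's +y, its y along the board's -x: the free side for the second channel is its own +y side.
- wide: The second wide aluminium U channel, same size and frame as the first (180 x 56 x 30 mm, 4 mm thick), lying open side up on the mat, its length roughly away from the robot; loose. Turned end for end it is the same.
- cap: Narrow aluminium U channel, loose on the mat, open side down, left or right of the wide one, pointing roughly away from the robot. 180 mm long (own x), 32 wide (own y), 40 high, walls 4 thick (24 clear between flanges), 0.22 kg. Origin: centre of its underside (at the flange edges), z up to the web. When home this lies 4 mm above the wide channels' undersides.
- offcut: Bystander: a 75 mm scrap of smaller U channel (40 mm wide, 25 mm high), open side up, not part of the bundle. Origin at the centre of its underside; not part of the job.
- tape: Bystander: a tape measure standing on edge, 70 x 36 x 63 mm. Origin at the centre of its underside; not part of the job.
- jar: Bystander: a screw-top glass jar, 68 mm across, 90 mm high. Origin at the centre of its underside; not part of the job.
- hammer: Bystander: a hammer lying flat, handle towards the robot; not part of the job.
- driver: Bystander: a screwdriver lying flat, handle towards the robot; not part of the job.
There are look-alikes about, which are no part of the job. Leave any green or yellow look-alike of the cap alone.

How it is judged:
By the outcome, as a careful person would: the job done as asked, in the order asked, and still so for the second after the job is handed in, with the robot touching nothing.
It also fails if it takes over 72 s, if anything falls off the work surface, if the arm or the gripper's body presses on something with over 40 N, if the wrist force passes 120 N, or if a joint passes its speed limit or range.

## Robot

A 7-joint arm with a two-finger parallel gripper is mounted at the origin on the work surface. World frame = base frame: x ahead of the robot, y to its left, z up, the work surface at z = 0. Lengths are in m, angles in rad, forces in N, time in s.
With the tool pointing down it reaches from about 0.425 to 0.95 m from the base axis. Payload 4.7 kg.
Tool frame: the origin (TCP) lies midway between the tips of the shut fingers; the grasp point (between the pads) lies 19 mm behind it; z points along the fingers, y is the line along which they close (so a half turn about z gives the same grasp; the last joint's range is limited). The gripper opens to 87 mm and grips with 3 to 60 N. Pads are 19 mm wide; open, the fingers measure 117 mm over their backs; the gripper's body (75 mm by 190 mm) begins 51 mm behind the grasp point.
Start: joints at [-1.285, 0.469, -0.049, 1.532, 0.024, 1.141, -0.082], TCP at [0.209, 0.642, 0.223] pointing down, gripper open.
Joint ranges: [-2.59, 2.59], [-0.33, 1.99], [-1.39, 1.29], [0.1, 2.45], [-1.04, 4.18], [0.21, 1.99], [-2.66, 2.66]. Speed limits (rad/s): [2.57, 2.57, 3.14, 3.14, 3.14, 3.14, 3.14].

## Interface

Orientations are given as [roll, pitch, yaw] about the fixed x, y, z axes, in that order (R = Rz(yaw) Ry(pitch) Rx(roll)).
In Python, from station import * gives the robot as it stands. The module is installed in compiled form; this text tells all that it offers.
- The arm moves only by the tool carry_out, never from a script. Its argument "steps" is a list of rows, each a list of 2 entries, a list of its own where there are three numbers: the shift along the tool's x, y, z in units of 0.04 m (1.0 is 0.04 m), then the turn, a rotation vector about the tool's x, y, z in units of 0.12 rad (1.0 is 0.12 rad). In form: [[[tx, ty, tz], [rx, ry, rz]], ...]. A call has 1 to 20 rows; each row shifts and turns the commanded pose from where the row before left it, along the tool's axes as they then stand; what a row does not reach is not made up. A row lasts 1/12 s, in which the tool goes at most 41.7 mm and 7.16 degrees, less where a joint would pass 70% of its speed; a pose out of reach is approached as far as the arm can. A call with a number of a shift or a turn outside -1 to 1 is refused whole. A call with a gripper value outside its range is refused whole. "grip" is the gripper command: -1 is fully open, 1 is shut, values between are in proportion, set as the call begins (left out, the last holds). The fingers move at their own pace and stop on an object; the grip force is fixed at half the most. Time passes only in rows, so rows that do not move let the fingers close. It gives the time, the measured TCP pose, the force, the opening and the grip force at its end, in the units of the state.
- state(): the state, without advancing time (a new reading comes with each control period).
- read_camera(name): name is "side" or "top" or "wrist"; returns the picture (400x640x3 uint8, red, green, blue); there is no depth.
- camera_params(name): a dict with "fx", "fy", "cx", "cy" (pixels), "k1" (the pictures are not rectified: a ray, as slopes to the right and down, at radius r is drawn at 1 + k1 r^2 times it, then the intrinsics apply), "R" (3x3) and "t" (3): a world point X has camera coordinates R X + t; the wrist camera has in their place "hand_eye" (4x4, takes a point from camera to tool coordinates, whose origin is the TCP and whose axes are the flange's). Camera axes: x right, y down, z forward; pixel columns grow to the right and rows downward; lengths in m; the calibration is good to about 2 mm. A picture is of the moment at which its call begins: read the wrist's pose just before it. camera_params takes no time and is no camera call.
- hand_in(): hands the job in; it is judged then, once.
The state is a dict: "time_s": time; "q": joint angles; "dq": joint speeds; "joint_torque": joint torques, N m; "tool_pos": TCP position; "tcp_rot": TCP orientation; "force": force on the tool from outside, world axes, zero at the start; "ft_torque": the same for the moment, N m; "opening": opening from 0.0 (shut) to 1.0 (fully open); "finger_force": force on a finger pad.
Only numpy, scipy, OpenCV 4.12 (cv2) and the standard library are available. Lean on these libraries where they do the work, as an engineer would, in place of code of your own. Each camera call takes 0.05 s, during which the arm holds its last target. There are 200 camera calls.

## Working session

There is one attempt and no reset: what is moved stays moved. The work goes in short steps, Python scripts to look and compute and a tool call to move; the robot and the scene stay as the last step left them, time stands still between calls to the robot, and variables do not carry over. Pictures are saved under pics/ and viewed, at most 10 in all, crops included, and the job is handed in when it is done.

Besides the shell and the picture viewer there is one more tool, called after ">>>" by a JSON object that holds its "fn" and its "kwargs". carry_out: Moves the arm, as the interface text tells. Shifts and turns lie within -1 to 1; 1 stands for 0.04 m of shift or 0.12 rad of turn. Its arguments: {"type":"object","properties":{"steps":{"type":"array"},"grip":{"type":"number"}},"required":["steps"]}

```bash
mkdir -p pics; python3 - <<'E'
from station import *
import cv2,numpy as np
s=state();print(s)
for n in("top","side","wrist"):
    im=read_camera(n);cv2.imwrite(f"pics/{n}0.png",im[:,:,::-1])
    print(n,camera_params(n))
E
```

```text
{'time_s': 0.0, 'q': array([-1.28489994,  0.46943486, -0.04858748,  1.53367853,  0.02413747,
        1.14099222, -0.08228488]), 'dq': array([-0.00060695,  0.00062269,  0.00119987, -0.00048036, -0.00136559,
       -0.00192652, -0.00015363]), 'joint_torque': array([-1.67006283e-04, -5.07962573e+01, -8.08707462e-02, -2.36161476e+01,
       -6.14021276e-02,  3.79344088e-02,  1.76458570e-04]), 'tool_pos': array([0.2088168 , 0.64126646, 0.22151037]), 'tcp_rot': array([-3.13966951e+00,  1.07512862e-04,  2.82685178e+00]), 'force': array([-0.6973015 ,  0.33390624,  0.63309237]), 'ft_torque': array([6.32592018e-03, 8.24236178e-05, 1.15518913e-02]), 'finger_force': 0.0, 'opening': 0.9972588192274211}
top {'fx': 449.486263921915, 'fy': 449.486263921915, 'cx': 313.2044968967224, 'cy': 204.73766360048023, 'k1': -0.0904114273457493, 'R': array([[ 0.01024811, -0.99985657, -0.01348364],
       [-0.99696936, -0.00917673, -0.07725209],
       [ 0.07711727,  0.01423446, -0.99692041]]), 't': array([0.01294905, 0.53848448, 1.49327102])}
side {'fx': 432.13011875051586, 'fy': 432.13011875051586, 'cx': 319.53847053400676, 'cy': 202.50589352619104, 'k1': -0.03231619766201179, 'R': array([[ 0.76217019, -0.6473676 , -0.00343502],
       [-0.39224519, -0.4575708 , -0.79798037],
       [ 0.51501487,  0.60954422, -0.60267365]]), 't': array([-0.37618077,  0.26158179,  1.22774359])}
wrist {'fx': 279.57559636576406, 'fy': 279.57559636576406, 'cx': 314.81269967515755, 'cy': 197.2135108221398, 'k1': 0.011008982318923667, 'hand_eye': array([[ 7.36646449e-04, -9.70444579e-01, -2.41322973e-01,
         6.45831073e-02],
       [ 9.99999571e-01,  8.50509459e-04, -3.67665621e-04,
         1.20710843e-05],
       [ 5.62046579e-04, -2.41322599e-01,  9.70444788e-01,
        -1.63040745e-01],
       [ 0.00000000e+00,  0.00000000e+00,  0.00000000e+00,
         1.00000000e+00]])}
```

View pics/top0.png

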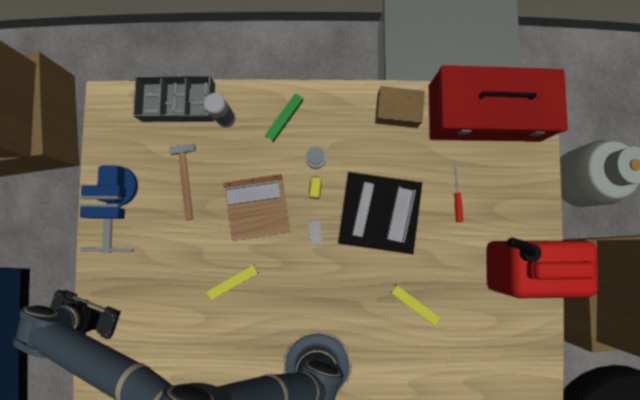

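View pics/side0.png

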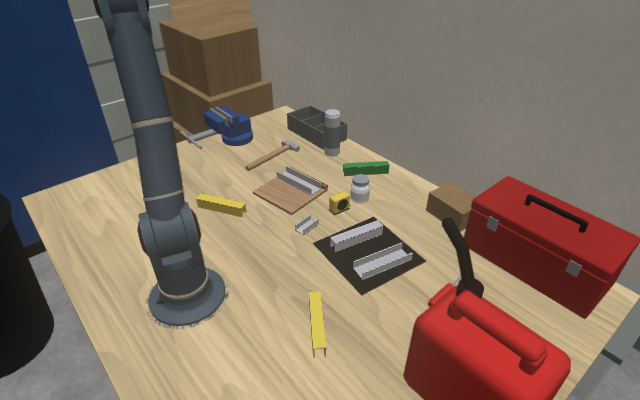

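```bash
cat > h.py <<'E'
from station import *
import cv2,numpy as np
from scipy.spatial.transform import Rotation as Ro
def cam(n,s=None):
    p=camera_params(n);K=np.array([[p['fx'],0,p['cx']],[0,p['fy'],p['cy']],[0,0,1]]);d=np.array([p['k1'],0,0,0,0])
    if n=='wrist':
        H=np.array(p['hand_eye']);T=np.eye(4);T[:3,:3]=Ro.from_euler('xyz',s['tcp_rot']).as_matrix();T[:3,3]=s['tool_pos']
        M=T@H;return K,d,M[:3,:3],M[:3,3]
    R=np.array(p['R']);return K,d,R.T,-R.T@np.array(p['t'])
def toplane(c,px,z):
    K,d,R,o=c
    u=cv2.undistortPoints(np.array(px,float).reshape(-1,1,2),K,d).reshape(-1,2)
    r=np.c_[u,np.ones(len(u))]@R.T
    return (o+r*((z-o[2])/r[:,2])[:,None])[:,:2]
def look(name):
    s=state();im=read_camera('wrist');cv2.imwrite(f'pics/{name}.png',im[:,:,::-1])
    np.save(f'pics/{name}.npy',np.r_[s['tool_pos'],s['tcp_rot']]);print(s['time_s'],s['tool_pos'],s['tcp_rot'])
def load(name):
    a=np.load(f'pics/{name}.npy');return cv2.imread(f'pics/{name}.png'),cam('wrist',dict(tool_pos=a[:3],tcp_rot=a[3:]))
E
python3 - <<'E'
from h import *
c=cam('top')
for n,px,z in [("mat",[(348,172),(422,182),(414,254),(339,244)],.004),("cap",[(357,181),(373,183),(368,237),(354,235)],.044),("wide",[(399,186),(418,189),(409,242),(389,239)],.034),("board",[(223,181),(284,175),(290,233),(233,240)],.012),("laid",[(226,187),(278,180),(281,196),(229,204)],.042),("tape,offc,jar",[(315,187),(316,232),(316,156)],.06)]:
    print(n,toplane(c,px,z).round(3).tolist())
E
```

```text
mat [[0.653, -0.1], [0.621, -0.354], [0.375, -0.325], [0.407, -0.07]]
cap [[0.617, -0.127], [0.611, -0.181], [0.431, -0.164], [0.438, -0.118]]
wide [[0.603, -0.269], [0.594, -0.333], [0.416, -0.302], [0.425, -0.235]]
board [[0.618, 0.328], [0.64, 0.119], [0.443, 0.096], [0.417, 0.289]]
laid [[0.594, 0.311], [0.619, 0.136], [0.565, 0.125], [0.537, 0.299]]
tape,offc,jar [[0.594, 0.012], [0.446, 0.008], [0.697, 0.01]]
```

>>> {"fn": "carry_out", "kwargs": {"steps": [[[-0.77,-0.58,-0.07],[0,0,0]],[[-0.77,-0.58,-0.07],[0,0,0]],[[-0.77,-0.58,-0.07],[0,0,0]],[[-0.77,-0.58,-0.07],[0,0,0]],[[-0.77,-0.58,-0.07],[0,0,0]],[[-0.77,-0.58,-0.07],[0,0,0]],[[-0.77,-0.58,-0.07],[0,0,0]],[[-0.77,-0.58,-0.07],[0,0,0]],[[-0.77,-0.58,-0.07],[0,0,0]],[[-0.77,-0.58,-0.07],[0,0,0]],[[-0.77,-0.58,-0.07],[0,0,0]],[[-0.77,-0.58,-0.07],[0,0,0]],[[-0.77,-0.58,-0.07],[0,0,0]],[[-0.77,-0.58,-0.07],[0,0,0]],[[0,0,0],[0,0,0]],[[0,0,0],[0,0,0]]], "grip": -1}}

```text
time_s: 1.48
tool_pos: [0.5196, 0.1967, 0.2617]
tcp_rot: [-3.141, 0.0, 2.821]
force: [-0.8, 1.6, 0.1]
opening: 1.002
finger_force: 0.0
```

```bash
python3 -c "
from h import *
look('b1')"
```

```text
1.4833 [0.51962085 0.19674594 0.2616956 ] [-3.14118187e+00  3.80955454e-04  2.82089525e+00]
```

View pics/b1.png

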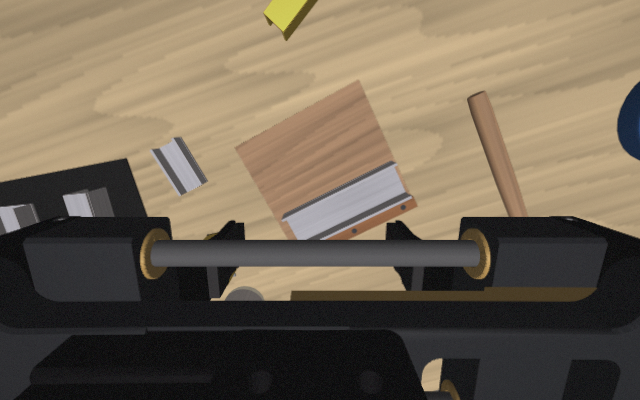

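```bash
python3 -c "
from h import *
im,c=load('b1')
cv2.imwrite('pics/b1c.png',cv2.resize(im[70:250,225:425],None,fx=3.3,fy=3.3,interpolation=cv2.INTER_CUBIC))"
```

```text
(no output)
```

View pics/b1c.png

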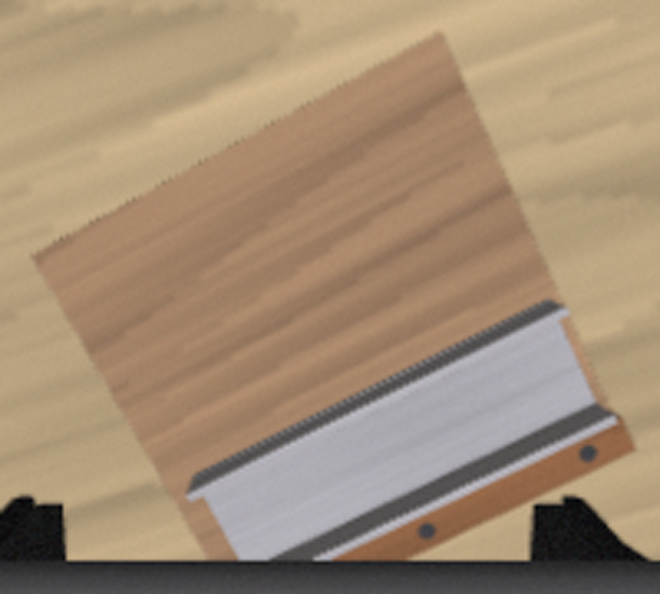

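```bash
python3 -c "
from h import *
im,c=load('b1')
f=lambda L,z:toplane(c,[(225+x/3.3,70+y/3.3) for x,y in L],z)
for L,z in [([(189,493),(568,311)],.042),([(205,474),(550,300)],.012),([(35,257),(440,33),(635,450)],.012),([(272,560),(603,407)],.042)]:
    p=f(L,z);d=p[0]-p[1];print(p.round(4).tolist(),np.hypot(*d).round(4),np.arctan2(-d[0],d[1]) if 1 else 0, p[:2].mean(0))
"
```

```text
[[0.5652, 0.1321], [0.5399, 0.3084]] 0.1782 -2.9994240162698773 [0.55255042 0.22024918]
[[0.5671, 0.1357], [0.539, 0.3092]] 0.1758 -2.9811172291631136 [0.55307329 0.22243679]
[[0.4492, 0.0983], [0.4169, 0.2935], [0.6188, 0.3291]] 0.1979 -2.9776313379747226 [0.43308893 0.19589701]
[[0.6062, 0.1564], [0.5843, 0.3124]] 0.1576 -3.0024636697748894 [0.59525647 0.23442172]
```

>>> {"fn": "carry_out", "kwargs": {"steps": [[[0,-0.2,0],[0,0,-0.58]],[[0,-0.5,0],[0,0,-0.58]],[[-0.31,-0.88,0],[0,0,0]],[[-0.31,-0.88,0],[0,0,0]],[[-0.31,-0.88,0],[0,0,0]],[[-0.31,-0.88,0],[0,0,0]],[[-0.31,-0.88,0],[0,0,0]],[[-0.31,-0.88,0],[0,0,0]],[[-0.31,-0.88,0],[0,0,0]],[[-0.31,-0.88,0],[0,0,0]],[[-0.31,-0.88,0],[0,0,0]],[[-0.31,-0.88,0],[0,0,0]],[[-0.31,-0.88,0],[0,0,0]],[[0,0,0],[0,0,0]],[[0,0,0],[0,0,0]]]}}

```text
time_s: 2.78
tool_pos: [0.5777, -0.2332, 0.261]
tcp_rot: [3.142, -0.001, 2.964]
force: [-0.2, 1.0, -0.3]
opening: 1.002
finger_force: 0.0
```

```bash
python3 -c "
from h import *
look('m1')
im,c=load('m1')
cv2.imwrite('pics/m1c.png',cv2.resize(im[40:250,190:450],None,fx=2.8,fy=2.8,interpolation=cv2.INTER_CUBIC))"
```

```text
2.7833 [ 0.57766141 -0.23317121  0.26098495] [ 3.14155295e+00 -1.13316247e-03  2.96410594e+00]
```

View pics/m1c.png

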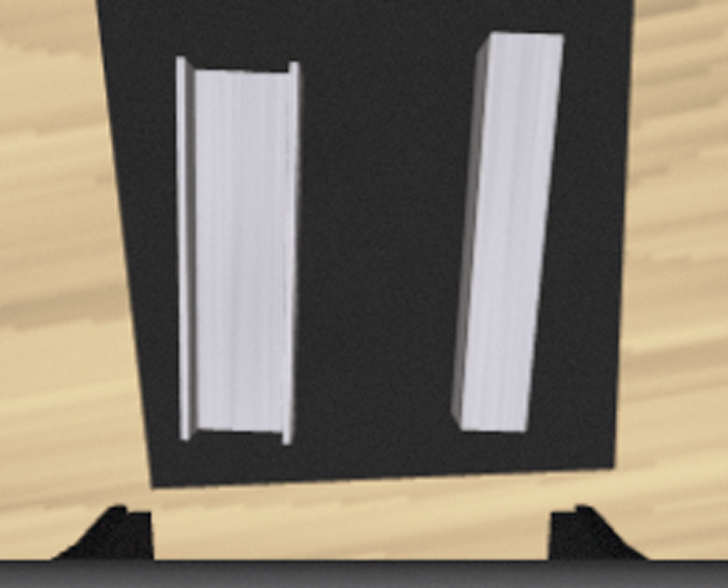

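```bash
python3 -c "
from h import *
im,c=load('m1')
f=lambda L,z:toplane(c,[(190+x/2.8,40+y/2.8) for x,y in L],z)
for L,z in [([(176,57),(300,62),(181,440),(292,445)],.034),([(490,32),(564,35),(461,431),(527,433)],.044)]:
    p=f(L,z);d=(p[2]+p[3]-p[0]-p[1])/2;print(p.round(4).tolist(),'c',p.mean(0),'len',np.hypot(*d).round(4),'yaw',np.arctan2(d[1],d[0]), [np.arctan2(*(p[i+2]-p[i])[::-1]) for i in (0,1)],np.hypot(*(p[1]-p[0])),np.hypot(*(p[3]-p[2])))
"
```

```text
[[0.4178, -0.2853], [0.4298, -0.23], [0.5939, -0.3241], [0.6065, -0.2686]] c [ 0.51201703 -0.27701962] len 0.1806 yaw -0.2159182064054418 [np.float64(-0.21685498159332042), np.float64(-0.21498461981993988)] 0.056616835127644136 0.05695578928572305
[[0.4348, -0.1449], [0.4419, -0.1129], [0.6119, -0.183], [0.6187, -0.1508]] c [ 0.52682783 -0.14789278] len 0.181 yaw -0.21191759191772172 [np.float64(-0.21245285132104746), np.float64(-0.2113815511512928)] 0.032754573409941624 0.032948499673820464
```

>>> {"fn": "carry_out", "kwargs": {"steps": [[[0,-0.3,0],[0,0,0.32]],[[0.23,-0.3,0.75],[0,0,0]],[[0.23,-0.3,0.75],[0,0,0]],[[0.23,-0.3,0.75],[0,0,0]],[[0.23,-0.3,0.75],[0,0,0]],[[0.23,-0.3,0.75],[0,0,0]],[[0.22,-0.27,0.75],[0,0,0]],[[0,0,0],[0,0,0]],[[0,0,0],[0,0,0]],[[0,0,0],[0,0,0]]], "grip": 0.08}}

```text
time_s: 3.67
tool_pos: [0.5093, -0.3011, 0.0833]
tcp_rot: [3.141, 0.003, 2.929]
force: [0.3, -0.3, 0.3]
opening: 0.466
finger_force: 0.0
```

```bash
python3 -c "
from h import *
s=state();print(s['tool_pos'],s['tcp_rot'],s['opening'])
look('m2')
im,c=load('m2');cv2.imwrite('pics/m2c.png',im[:,100:540])"
```

```text
[ 0.50929598 -0.30112647  0.08330147] [3.14134689e+00 2.96204482e-03 2.92927163e+00] 0.4655457462156288
3.6667 [ 0.50929598 -0.30112647  0.08330147] [3.14134689e+00 2.96204482e-03 2.92927163e+00]
```

View pics/m2c.png

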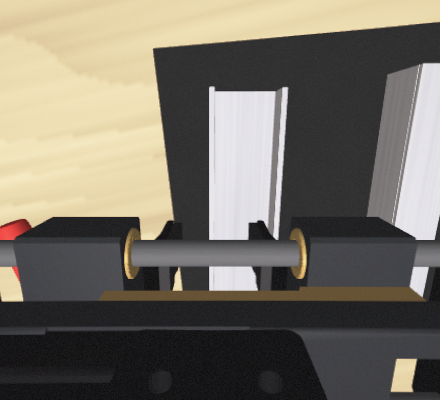

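>>> {"fn": "carry_out", "kwargs": {"steps": [[[0,0,0.6],[0,0,0]],[[0,0,0.6],[0,0,0]],[[0,0,0.4],[0,0,0]],[[0,0,0.18],[0,0,0]],[[0,0,0],[0,0,0]],[[0,0,0],[0,0,0]]]}}

```text
time_s: 4.22
tool_pos: [0.5086, -0.302, 0.0119]
tcp_rot: [-3.141, 0.002, 2.929]
force: [0.6, 0.1, 0.5]
opening: 0.462
finger_force: 0.0
```

>>> {"fn": "carry_out", "kwargs": {"steps": [[[0,0,0],[0,0,0]],[[0,0,0],[0,0,0]],[[0,0,0],[0,0,0]],[[0,0,0],[0,0,0]],[[0,0,0],[0,0,0]],[[0,0,0],[0,0,0]]], "grip": 1}}

```text
time_s: 4.72
tool_pos: [0.5071, -0.302, 0.0107]
tcp_rot: [3.142, 0.0, 2.928]
force: [-0.3, -0.0, 0.0]
opening: 0.091
finger_force: 0.0
```

>>> {"fn": "carry_out", "kwargs": {"steps": [[[0,0,0],[0,0,0]],[[0,0,0],[0,0,0]],[[0,0,0],[0,0,0]],[[0,0,0],[0,0,0]],[[0,0,-0.3],[0,0,0]],[[0,0,-0.6],[0,0,0]],[[0,0,-0.6],[0,0,0]],[[0,0,-0.6],[0,0,0]],[[0,0,-0.6],[0,0,0]],[[0,0,-0.3],[0,0,0]],[[0,0,0],[0,0,0]]]}}

```text
time_s: 5.63
tool_pos: [0.5086, -0.3025, 0.1335]
tcp_rot: [-3.141, 0.005, 2.928]
force: [0.5, -0.5, -2.9]
opening: 0.044
finger_force: 30.0
```

```bash
python3 -c "
from h import *
look('m3')
im,c=load('m3');cv2.imwrite('pics/m3c.png',im[:,100:540])"
```

```text
5.6333 [ 0.50859981 -0.3025118   0.13349324] [-3.14092984  0.0053279   2.9279735 ]
```

View pics/m3c.png

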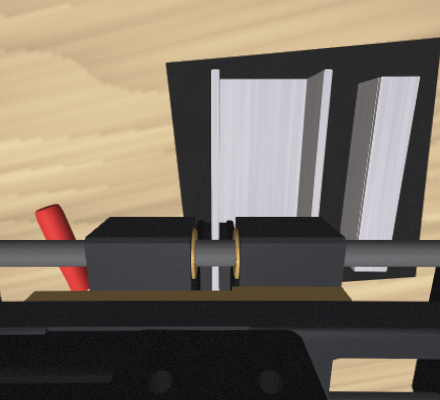

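```bash
python3 -c "
from h import *
im,c=load('m3');a=np.load('pics/m3.npy')
e=toplane(c,[(313,69),(319,69)],a[2]+.023)
x=np.array([np.cos(a[5]),np.sin(a[5])]);y=np.array([np.sin(a[5]),-np.cos(a[5])])
print('end tool x,y',(e-a[:2])@np.c_[x,y])
"
```

```text
end tool x,y [[ 0.09088929 -0.00102473]
 [ 0.09089068  0.00173982]]
```

>>> {"fn": "carry_out", "kwargs": {"steps": [[[0.226,0.5,-0.03],[0,0,0]],[[0.226,0.9,-0.03],[0,0,0]],[[0.226,0.9,-0.03],[0,0,0]],[[0.226,0.9,-0.03],[0,0,0]],[[0.226,0.9,-0.03],[0,0,0]],[[0.226,0.9,-0.03],[0,0,0]],[[0.226,0.9,-0.03],[0,0,0]],[[0.226,0.9,-0.03],[0,0,0]],[[0.226,0.9,-0.03],[0,0,0]],[[0.226,0.9,-0.03],[0,0,0]],[[0.226,0.9,-0.03],[0,0,0]],[[0.226,0.9,-0.03],[0,0,0]],[[0.226,0.9,-0.03],[0,0,0]],[[0.226,0.7,-0.03],[0,0,0]],[[0,0.44,0],[0,0,0]],[[0,0,0],[0,0,0]]]}}

```text
time_s: 7.02
tool_pos: [0.4874, 0.2166, 0.1454]
tcp_rot: [3.141, -0.003, 2.936]
force: [0.3, 0.5, -3.3]
opening: 0.042
finger_force: 30.0
```

>>> {"fn": "carry_out", "kwargs": {"steps": [[[0,0,0],[0,0,0.5]],[[0,0,0],[0,0,0.84]],[[0,0,0],[0,0,0.84]],[[0,0,0],[0,0,0.84]],[[0,0,0],[0,0,0.84]],[[0,0,0],[0,0,0.84]],[[0,0,0],[0,0,0.84]],[[0,0,0],[0,0,0.84]],[[0,0,0],[0,0,0.84]],[[0,0,0],[0,0,0.84]],[[0,0,0],[0,0,0.84]],[[0,0,0],[0,0,0.84]],[[0,0,0],[0,0,0.33]],[[0,0,0],[0,0,0]],[[0,0,0],[0,0,0]]]}}

```text
time_s: 8.27
tool_pos: [0.4881, 0.2102, 0.146]
tcp_rot: [-3.139, 0.001, 1.72]
force: [-0.2, -0.2, -2.0]
opening: 0.047
finger_force: 30.0
```

```bash
python3 -c "
from h import *
look('p1')
im,c=load('p1');cv2.imwrite('pics/p1c.png',cv2.resize(im[20:240,220:500],None,fx=2.6,fy=2.6,interpolation=cv2.INTER_CUBIC))"
```

```text
8.2667 [0.48805094 0.21024507 0.14604159] [-3.13880130e+00  1.27479798e-03  1.71973314e+00]
```

View pics/p1c.png

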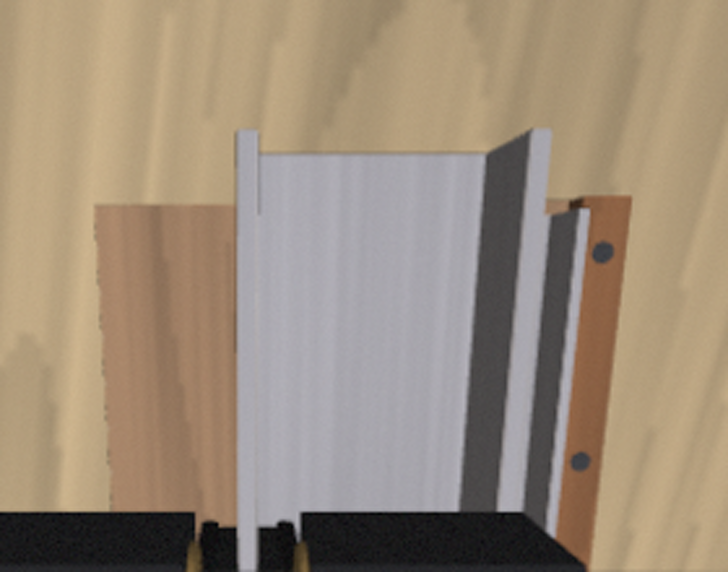

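```bash
python3 -c "
from h import *
im,c=load('p1');a=np.load('pics/p1.npy')
x=np.array([np.cos(a[5]),np.sin(a[5])]);y=np.array([np.sin(a[5]),-np.cos(a[5])])
for n,q,z in [('held R',(551,129),.169),('held L',(237,130),.169),('laid far outer L',(590,209),.042),('laid far outer mid',(557,530),.042),('board',(95,205),.012),('batten',(631,196),.026)]:
    w=toplane(c,[(220+q[0]/2.6,20+q[1]/2.6)],z)[0]; print(n,w,(w-a[:2])@np.c_[x,y])
"
```

```text
held R [0.52895543 0.30848808] [0.09108571 0.05502962]
held L [0.47394748 0.30018109] [ 0.09103314 -0.000602  ]
laid far outer L [0.59307601 0.31558294] [0.08858738 0.11949312]
laid far outer mid [0.6115608  0.19950661] [-0.02894681  0.12054909]
board [0.41667174 0.29332454] [ 0.09275146 -0.05826109]
batten [0.61337222 0.32451621] [0.09441006 0.14089023]
```

>>> {"fn": "carry_out", "kwargs": {"steps": [[[-0.05,0.16,0.3],[0,0,0]],[[0,0,0.6],[0,0,0]],[[0,0,0.6],[0,0,0]],[[0,0,0.6],[0,0,0]],[[0,0,0.4],[0,0,0]],[[0,0,0.2],[0,0,0]],[[0,0,0.15],[0,0,0]],[[0,0,0.1],[0,0,0]],[[0,0,0.1],[0,0,0]],[[0,0,0],[0,0,0]],[[0,0,0],[0,0,0]]]}}

```text
time_s: 9.23
tool_pos: [0.4961, 0.2104, 0.0259]
tcp_rot: [3.141, -0.001, 1.719]
force: [-0.8, 0.1, -2.2]
opening: 0.043
finger_force: 30.0
```

>>> {"fn": "carry_out", "kwargs": {"steps": [[[0,0,0.08],[0,0,0]],[[0,0,0.05],[0,0,0]],[[0,0,0.03],[0,0,0]],[[0,0,0],[0,0,0]],[[0,0,0],[0,0,0]]]}}

```text
time_s: 9.65
tool_pos: [0.4957, 0.2102, 0.0189]
tcp_rot: [-3.142, -0.0, 1.719]
force: [-0.3, 0.4, -2.9]
opening: 0.045
finger_force: 30.0
```

>>> {"fn": "carry_out", "kwargs": {"steps": [[[0,0,0.03],[0,0,0]],[[0,0,0],[0,0,0]],[[0,0,0],[0,0,0]]]}}

```text
time_s: 9.9
tool_pos: [0.4958, 0.2103, 0.0186]
tcp_rot: [3.141, -0.001, 1.719]
force: [-1.4, -0.1, 5.5]
opening: 0.048
finger_force: 30.0
```

>>> {"fn": "carry_out", "kwargs": {"steps": [[[0,0.03,-0.01],[0,0,0]],[[0,0.03,0],[0,0,0]],[[0,0,0],[0,0,0]],[[0,0,0],[0,0,0]]]}}

```text
time_s: 10.23
tool_pos: [0.496, 0.2103, 0.0186]
tcp_rot: [-3.137, -0.001, 1.719]
force: [-6.6, -1.8, 9.7]
opening: 0.041
finger_force: 30.0
```

>>> {"fn": "carry_out", "kwargs": {"steps": [[[0,0.025,0],[0,0,0]],[[0,0.025,0],[0,0,0]],[[0,0,0],[0,0,0]],[[0,0,0],[0,0,0]]]}}

```text
time_s: 10.57
tool_pos: [0.496, 0.2103, 0.0186]
tcp_rot: [-3.133, -0.001, 1.72]
force: [-11.9, -1.6, 16.1]
opening: 0.042
finger_force: 30.0
```

```bash
python3 -c "
from h import *
look('p2')
im,c=load('p2');cv2.imwrite('pics/p2c.png',cv2.resize(im[20:230,240:500],None,fx=2.8,fy=2.8,interpolation=cv2.INTER_CUBIC))"
```

```text
10.5667 [0.49602239 0.21026628 0.01860511] [-3.13278919e+00 -8.00226726e-04  1.71959918e+00]
```

View pics/p2c.png

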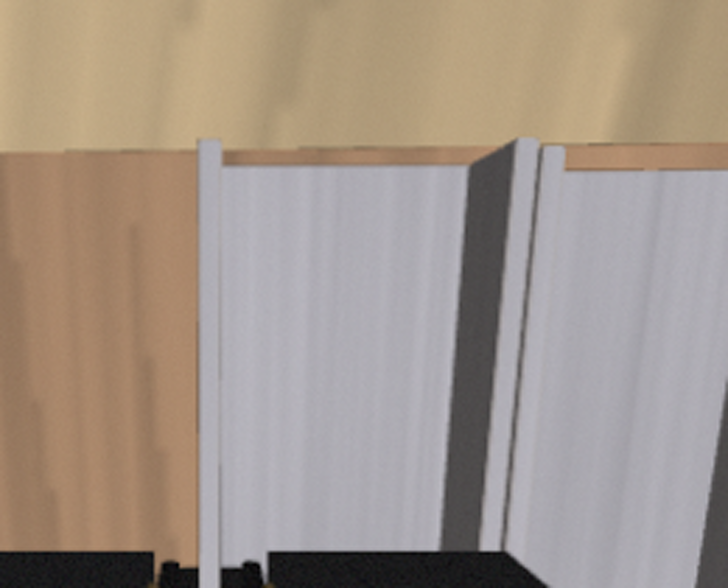

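>>> {"fn": "carry_out", "kwargs": {"steps": [[[0,-0.12,-0.05],[0,0,0]],[[-0.035,0,-0.05],[0,0,-0.08]],[[0,0,0],[0,0,0]],[[0,0,0.04],[0,0,0]],[[0,0,0.03],[0,0,0]],[[0,0,0],[0,0,0]],[[0,0,0],[0,0,0]]]}}

```text
time_s: 11.2
tool_pos: [0.4955, 0.2087, 0.019]
tcp_rot: [-3.141, 0.0, 1.729]
force: [-0.5, -0.3, -2.2]
opening: 0.042
finger_force: 30.0
```

>>> {"fn": "carry_out", "kwargs": {"steps": [[[0,0.03,0],[0,0,0]],[[0,0.03,0],[0,0,0]],[[0,0.02,0],[0,0,0]],[[0,0,0],[0,0,0]],[[0,0,0],[0,0,0]]]}}

```text
time_s: 11.62
tool_pos: [0.4982, 0.209, 0.0191]
tcp_rot: [-3.14, 0.0, 1.729]
force: [-1.1, -0.3, -2.4]
opening: 0.044
finger_force: 30.0
```

>>> {"fn": "carry_out", "kwargs": {"steps": [[[0,0,0.02],[0,0,0]],[[0,0,0.01],[0,0,0]],[[0,0,0],[0,0,0]]]}}

```text
time_s: 11.87
tool_pos: [0.4982, 0.2091, 0.0186]
tcp_rot: [-3.141, -0.0, 1.729]
force: [-4.5, -1.9, 4.6]
opening: 0.041
finger_force: 30.0
```

>>> {"fn": "carry_out", "kwargs": {"steps": [[[0,0,0],[0,0,0]],[[0,0,0],[0,0,0]],[[0,0,0],[0,0,0]],[[0,0,0],[0,0,0]]], "grip": 0.7}}

```text
time_s: 12.2
tool_pos: [0.4995, 0.2095, 0.0184]
tcp_rot: [3.14, -0.0, 1.729]
force: [0.0, 0.6, -0.1]
opening: 0.147
finger_force: 0.0
```

>>> {"fn": "carry_out", "kwargs": {"steps": [[[0,0.04,-0.03],[0,0,0]],[[0,0.03,0],[0,0,0]],[[0,0.02,0],[0,0,0]],[[0,0.02,0],[0,0,0]],[[0,0,0],[0,0,0]],[[0,0,0],[0,0,0]]]}}

```text
time_s: 12.7
tool_pos: [0.5027, 0.2099, 0.0192]
tcp_rot: [-3.141, -0.0, 1.729]
force: [-0.7, 0.9, 0.2]
opening: 0.153
finger_force: 0.6
```

>>> {"fn": "carry_out", "kwargs": {"steps": [[[0,0.02,0],[0,0,0]],[[0,0.02,0],[0,0,0]],[[0,0,0],[0,0,0]],[[0,0,0],[0,0,0]]]}}

```text
time_s: 13.03
tool_pos: [0.5027, 0.2099, 0.019]
tcp_rot: [-3.137, -0.0, 1.729]
force: [-5.1, -0.6, 4.4]
opening: 0.152
finger_force: 2.6
```

>>> {"fn": "carry_out", "kwargs": {"steps": [[[0,-0.1,0],[0,0,0]],[[0,0,-0.5],[0,0,0]],[[0,0,-0.9],[0,0,0]],[[0,0,-0.9],[0,0,0]],[[-0.4,0,-0.9],[0,0,0]],[[-0.4,0.4,-0.9],[0,0,0]],[[-0.4,0.4,-0.4],[0,0,0]],[[0,0,0],[0,0,0]],[[0,0,0],[0,0,0]]]}}

```text
time_s: 13.78
tool_pos: [0.5412, 0.1666, 0.1999]
tcp_rot: [3.137, -0.001, 1.726]
force: [-0.3, 0.2, -0.4]
opening: 0.15
finger_force: 0.0
```

```bash
python3 -c "
from h import *
look('p3')
im,c=load('p3');a=np.load('pics/p3.npy')
x=np.array([np.cos(a[5]),np.sin(a[5])]);y=np.array([np.sin(a[5]),-np.cos(a[5])])
hsv=cv2.cvtColor(im,cv2.COLOR_BGR2HSV)
m=((hsv[...,1]<40)&(hsv[...,2]>100)).astype(np.uint8)
n,l,st,_=cv2.connectedComponentsWithStats(m)
print([s.tolist() for s in st[1:] if s[4]>150])
# left end profile: first metal row per column -> tool coords at flange-top height
g=m[:215]
for col in range(230,460,6):
    r=np.flatnonzero(g[:,col])
    if len(r)>20:
        w=toplane(c,[(col,r[0])],.042)[0];print(col,r[0],((w-a[:2])@np.c_[x,y]*1000).round(1))
"
```

```text
13.7833 [0.54119508 0.16657031 0.19990895] [ 3.13732282e+00 -7.20162429e-04  1.72618368e+00]
[[278, 54, 99, 164, 14044], [373, 54, 12, 163, 622]]
284 60 [133.9 -31.1]
290 60 [133.9 -24.8]
296 60 [133.9 -18.5]
302 60 [133.9 -12.2]
308 60 [133.9  -5.9]
314 60 [133.9   0.5]
320 60 [133.9   6.8]
326 60 [133.9  13.1]
332 54 [139.7  19.3]
338 60 [133.9  25.7]
344 60 [133.9  32. ]
350 60 [133.9  38.3]
356 60 [133.9  44.6]
362 60 [133.9  50.9]
368 60 [133.9  57.3]
374 60 [133.9  63.6]
380 60 [133.9  69.9]
```

```bash
python3 -c "
from h import *
im,c=load('p3');a=np.load('pics/p3.npy')
x=np.array([np.cos(a[5]),np.sin(a[5])]);y=np.array([np.sin(a[5]),-np.cos(a[5])])
for r in (52,53,54,55,56,57): print(r,[(k,int(v)) for k,v in enumerate(im[r,:,0]) if 272<k<390 and (k<284 or 324<k<342 or k>366)])
W=lambda px:toplane(c,[px],.042)[0]
for r in (56,100,140,180):
    g=im[r,300:365].mean(1);print(r,[int(v) for v in g[14:46]])
"
```

```text
52 [(273, 122), (274, 126), (275, 127), (276, 128), (277, 129), (278, 129), (279, 129), (280, 130), (281, 131), (282, 128), (283, 126), (325, 125), (326, 127), (327, 127), (328, 124), (329, 125), (330, 123), (331, 124), (332, 125), (333, 123), (334, 124), (335, 124), (336, 127), (337, 122), (338, 123), (339, 120), (340, 123), (341, 122), (367, 118), (368, 115), (369, 116), (370, 116), (371, 117), (372, 117), (373, 114), (374, 118), (375, 117), (376, 118), (377, 119), (378, 119), (379, 117), (380, 120), (381, 121), (382, 122), (383, 119), (384, 108), (385, 90), (386, 89), (387, 84), (388, 84), (389, 82)]
53 [(273, 125), (274, 126), (275, 129), (276, 130), (277, 129), (278, 129), (279, 128), (280, 133), (281, 121), (282, 126), (283, 127), (325, 126), (326, 125), (327, 124), (328, 125), (329, 128), (330, 128), (331, 121), (332, 121), (333, 120), (334, 125), (335, 123), (336, 127), (337, 123), (338, 122), (339, 121), (340, 122), (341, 126), (367, 118), (368, 117), (369, 117), (370, 119), (371, 116), (372, 115), (373, 116), (374, 118), (375, 115), (376, 120), (377, 118), (378, 118), (379,
[... 2500 characters left out ...]
86, 66), (387, 65), (388, 67), (389, 64)]
56 [119, 118, 120, 121, 122, 122, 126, 129, 130, 130, 130, 128, 126, 136, 160, 169, 164, 158, 164, 169, 168, 143, 132, 134, 135, 136, 134, 133, 136, 135, 135, 136]
100 [169, 168, 169, 167, 168, 172, 173, 169, 168, 168, 169, 171, 120, 143, 170, 172, 154, 164, 174, 174, 161, 163, 169, 167, 167, 166, 163, 167, 168, 169, 168, 162]
140 [165, 166, 168, 166, 163, 167, 167, 167, 169, 168, 171, 158, 114, 155, 175, 178, 167, 172, 176, 172, 168, 171, 168, 166, 169, 165, 164, 164, 167, 165, 167, 164]
180 [170, 170, 171, 168, 165, 169, 169, 168, 172, 171, 171, 140, 126, 166, 176, 156, 166, 173, 174, 162, 166, 169, 173, 176, 172, 170, 169, 169, 167, 170, 171, 169]
```

```bash
python3 -c "
from h import *
im,c=load('p3');a=np.load('pics/p3.npy')
p=toplane(c,[(331.3,53.6),(330.3,100),(329.4,180)],.042);d=p[2]-p[0];d/=np.hypot(*d)
print(p,'yaw',np.arctan2(-d[1],-d[0]),'center',p[0]+.09*d)
"
```

```text
[[0.5378517  0.30780706]
 [0.5445868  0.26240419]
 [0.55847132 0.175202  ]] yaw 1.7250574462791712 center [0.5516802  0.21887578]
```

>>> {"fn": "carry_out", "kwargs": {"steps": [[[-0.6,-0.1,0],[0,0,0]],[[-0.9,-0.18,0],[0,0,0]],[[-0.9,-0.18,0],[0,0,0]],[[-0.9,-0.18,0],[0,0,0]],[[-0.9,-0.18,0],[0,0,0]],[[-0.9,-0.18,0],[0,0,0]],[[-0.9,-0.18,0],[0,0,0]],[[-0.9,-0.18,0],[0,0,0]],[[-0.81,-0.21,0],[0,0,0]],[[0,0,0],[0,0,0]]], "grip": -0.38}}

```text
time_s: 14.67
tool_pos: [0.5233, -0.154, 0.1976]
tcp_rot: [-3.139, 0.004, 1.719]
force: [-0.4, -1.4, -0.1]
opening: 0.678
finger_force: 0.0
```

>>> {"fn": "carry_out", "kwargs": {"steps": [[[0,0,0.1],[0,0,-0.5]],[[0,0,0.19],[0,0,-0.84]],[[0,0,0.19],[0,0,-0.84]],[[0,0,0.19],[0,0,-0.84]],[[0,0,0.19],[0,0,-0.84]],[[0,0,0.19],[0,0,-0.84]],[[0,0,0.19],[0,0,-0.84]],[[0,0,0.19],[0,0,-0.84]],[[0,0,0.19],[0,0,-0.84]],[[0,0,0.19],[0,0,-0.84]],[[0,0,0.19],[0,0,-0.84]],[[0,0,0.19],[0,0,-0.84]],[[0,0,0.1],[0,0,-0.29]],[[0,0,0],[0,0,0]],[[0,0,0],[0,0,0]]]}}

```text
time_s: 15.92
tool_pos: [0.525, -0.1457, 0.1057]
tcp_rot: [3.141, -0.003, 2.933]
force: [-0.1, 0.9, 0.6]
opening: 0.69
finger_force: 0.0
```

```bash
python3 -c "
from h import *
look('c1')
im,c=load('c1');a=np.load('pics/c1.npy')
x=np.array([np.cos(a[5]),np.sin(a[5])]);y=np.array([np.sin(a[5]),-np.cos(a[5])])
hsv=cv2.cvtColor(im,cv2.COLOR_BGR2HSV)
m=((hsv[...,1]<40)&(hsv[...,2]>130)).astype(np.uint8);m[212:]=0
n,l,st,_=cv2.connectedComponentsWithStats(m)
i=max((k for k in range(1,n)),key=lambda k:st[k][4]);print(st[1:][st[1:,4]>150].tolist())
for r in range(st[i][1],212,15):
    q=np.flatnonzero(l[r]==i);w=toplane(c,[(q[0]-.5,r),(q[-1]+.5,r)],.044);print(r,q[0],q[-1],((w-a[:2])@np.c_[x,y]*1000).round(1).tolist())
"
```

```text
15.9167 [ 0.52503935 -0.14574745  0.10573042] [ 3.14124958e+00 -2.65379807e-03  2.93250393e+00]
[[438, 14, 81, 113, 5940], [291, 96, 43, 116, 4715], [614, 115, 26, 97, 1772]]
14 499 501 [[142.5, 129.8], [142.5, 131.9]]
29 470 504 [[133.2, 110.7], [133.0, 135.6]]
44 438 506 [[123.6, 88.9], [123.3, 138.7]]
59 442 509 [[113.6, 92.9], [113.4, 142.6]]
74 445 512 [[103.4, 96.3], [103.2, 146.6]]
89 449 514 [[92.9, 100.5], [92.7, 149.9]]
104 452 517 [[82.2, 104.1], [82.0, 154.0]]
119 456 480 [[71.2, 108.5], [71.1, 127.7]]Traceback (most recent call last):
  File "<string>", line 11, in <module>
    q=np.flatnonzero(l[r]==i);w=toplane(c,[(q[0]-.5,r),(q[-1]+.5,r)],.044);print(r,q[0],q[-1],((w-a[:2])@np.c_[x,y]*1000).round(1).tolist())
                                            ~^^^
IndexError: index 0 is out of bounds for axis 0 with size 0
```

```bash
python3 -c "
from h import *
im,c=load('c1');a=np.load('pics/c1.npy')
x=np.array([np.cos(a[5]),np.sin(a[5])]);y=np.array([np.sin(a[5]),-np.cos(a[5])])
hsv=cv2.cvtColor(im,cv2.COLOR_BGR2HSV)
m=((hsv[...,1]<40)&(hsv[...,2]>130))
for r in (97,100,120,140,160,180,200,210):
    q=np.flatnonzero(m[r,280:345])+280;w=toplane(c,[(q[0]-.5,r),(q[-1]+.5,r)],.044);print(r,q[0],q[-1],((w-a[:2])@np.c_[x,y]*1000).round(1).tolist())
"
```

```text
97 291 333 [[87.3, -18.7], [87.4, 14.0]]
100 291 333 [[85.2, -18.7], [85.2, 14.0]]
120 292 332 [[70.5, -18.3], [70.5, 13.5]]
140 292 332 [[55.3, -18.6], [55.3, 13.8]]
160 292 332 [[39.6, -18.9], [39.6, 14.0]]
180 292 331 [[23.3, -19.2], [23.3, 13.4]]
200 293 331 [[6.5, -18.7], [6.5, 13.7]]
210 293 331 [[-2.2, -18.8], [-2.2, 13.8]]
```

>>> {"fn": "carry_out", "kwargs": {"steps": [[[-0.05,-0.06,0.3],[0,0,0]],[[0,0,0.6],[0,0,0]],[[0,0,0.6],[0,0,0]],[[0,0,0.5],[0,0,0]],[[0,0,0.3],[0,0,0]],[[0,0,0],[0,0,0]],[[0,0,0],[0,0,0]]]}}

```text
time_s: 16.55
tool_pos: [0.5272, -0.1499, 0.0145]
tcp_rot: [-3.141, -0.001, 2.932]
force: [-0.1, -0.9, -0.0]
opening: 0.691
finger_force: 0.0
```

>>> {"fn": "carry_out", "kwargs": {"steps": [[[0,0,0],[0,0,0]],[[0,0,0],[0,0,0]],[[0,0,0],[0,0,0]],[[0,0,0],[0,0,0]],[[0,0,0],[0,0,0]],[[0,0,0],[0,0,0]],[[0,0,0],[0,0,0]],[[0,0,0],[0,0,0]]], "grip": 1}}

```text
time_s: 17.22
tool_pos: [0.5277, -0.1496, 0.0155]
tcp_rot: [3.141, 0.001, 2.932]
force: [-0.8, 0.3, 5.6]
opening: 0.367
finger_force: 30.0
```

>>> {"fn": "carry_out", "kwargs": {"steps": [[[0,0,-0.3],[0,0,0]],[[0,0,-0.7],[0,0,0]],[[0,0,-0.8],[0,0,0]],[[0,0,-0.8],[0,0,0]],[[0,0.3,-0.7],[0,0,0]],[[0.13,0.8,-0.4],[0,0,0]],[[0.13,0.9,0],[0,0,0]],[[0.13,0.9,0],[0,0,0]],[[0.13,0.9,0],[0,0,0]],[[0.13,0.9,0],[0,0,0]],[[0.13,0.9,0],[0,0,0]],[[0.13,0.9,0],[0,0,0]],[[0.13,0.9,0],[0,0,0]],[[0.13,0.9,0],[0,0,0]],[[0.13,0.9,0],[0,0,0]],[[0.13,0.84,0],[0,0,0]],[[0,0,0],[0,0,0]]]}}

```text
time_s: 18.63
tool_pos: [0.553, 0.2649, 0.1627]
tcp_rot: [3.136, -0.001, 2.944]
force: [-0.4, 1.7, -1.9]
opening: 0.369
finger_force: 30.0
```

>>> {"fn": "carry_out", "kwargs": {"steps": [[[0,0,0],[0,0,0.5]],[[0,0,0],[0,0,0.84]],[[0,0,0],[0,0,0.84]],[[0,0,0],[0,0,0.84]],[[0,0,0],[0,0,0.84]],[[0,0,0],[0,0,0.84]],[[0,0,0],[0,0,0.84]],[[0,0,0],[0,0,0.84]],[[0,0,0],[0,0,0.84]],[[0,0,0],[0,0,0.84]],[[0,0,0],[0,0,0.84]],[[0,0,0],[0,0,0.84]],[[0,0,0],[0,0,0.32]],[[0,0,0],[0,0,0]],[[0,0,0],[0,0,0]]]}}

```text
time_s: 19.88
tool_pos: [0.5544, 0.2546, 0.1629]
tcp_rot: [-3.141, 0.0, 1.726]
force: [-0.8, 0.0, -1.9]
opening: 0.365
finger_force: 30.0
```

```bash
python3 -c "
from h import *
look('q1')
im,c=load('q1');a=np.load('pics/q1.npy')
cv2.imwrite('pics/q1c.png',cv2.resize(im[20:230,190:450],None,fx=2.8,fy=2.8,interpolation=cv2.INTER_CUBIC))
x=np.array([np.cos(a[5]),np.sin(a[5])]);y=np.array([np.sin(a[5]),-np.cos(a[5])])
print('goal in tool',((np.array([.5517,.2189])-a[:2])@np.c_[x,y]*1000).round(1))
hsv=cv2.cvtColor(im,cv2.COLOR_BGR2HSV)
m=((hsv[...,1]<40)&(hsv[...,2]>130))
for col in range(230,420,6):
    r=np.flatnonzero(m[:215,col])
    if len(r)>20: print(col,r[0],*[((toplane(c,[(col,r[0]-.5)],z)[0]-a[:2])@np.c_[x,y]*1000).round(1) for z in (a[2]+.0295,.016)])
"
```

```text
19.8833 [0.55439054 0.25457366 0.16289335] [-3.14083146e+00  4.63246727e-04  1.72648486e+00]
goal in tool [-34.8  -8.2]
254 149 [ 55.6 -27.6] [ 42.6 -66. ]
260 137 [ 61.2 -24.5] [ 55.5 -58.8]
266 137 [ 61.2 -21.7] [ 55.5 -52.3]
272 137 [ 61.2 -18.9] [ 55.5 -45.8]
278 137 [ 61.2 -16.1] [ 55.5 -39.3]
284 65 [ 92.  -12.5] [127.1 -30.9]
290 65 [92.  -9.8] [127.2 -24.7]
296 65 [92.  -7.2] [127.2 -18.6]
302 65 [92.1 -4.6] [127.2 -12.5]
308 65 [92.1 -1.9] [127.2  -6.4]
314 65 [92.1  0.7] [127.2  -0.3]
320 65 [92.1  3.3] [127.2   5.8]
326 65 [92.1  6. ] [127.2  11.9]
332 65 [92.1  8.6] [127.2  18.1]
338 65 [92.1 11.2] [127.2  24.2]
344 65 [92.  13.9] [127.2  30.3]
350 66 [91.6 16.5] [126.2  36.4]
```

View pics/q1c.png

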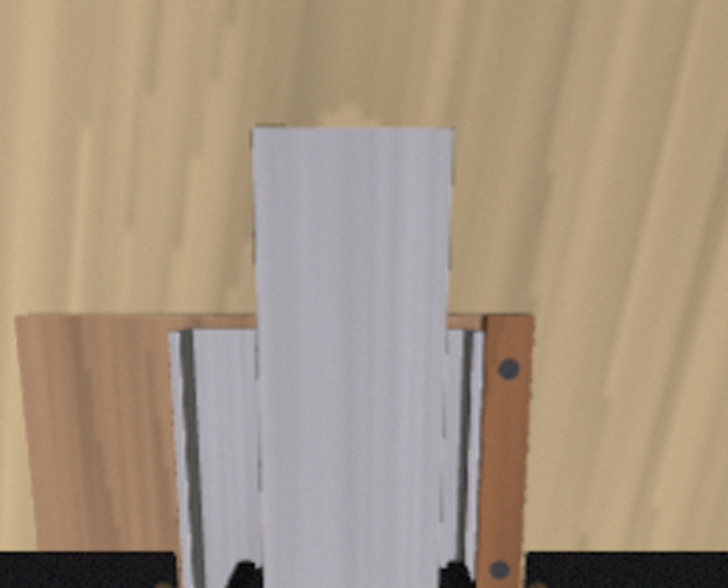

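>>> {"fn": "carry_out", "kwargs": {"steps": [[[-0.4,-0.1,0],[0,0,0]],[[-0.52,-0.115,0],[0,0,0]],[[0,0,0.4],[0,0,0]],[[0,0,0.6],[0,0,0]],[[0,0,0.6],[0,0,0]],[[0,0,0.6],[0,0,0]],[[0,0,0.35],[0,0,0]],[[0,0,0],[0,0,0]],[[0,0,0],[0,0,0]]]}}

```text
time_s: 20.68
tool_pos: [0.5517, 0.2161, 0.0608]
tcp_rot: [-3.14, 0.001, 1.725]
force: [-0.1, 0.3, -1.8]
opening: 0.365
finger_force: 30.0
```

```bash
cat > chk.py <<'E'
from h import *
import sys
look(sys.argv[1])
im,c=load(sys.argv[1]);a=np.load(f'pics/{sys.argv[1]}.npy')
x=np.array([np.cos(a[5]),np.sin(a[5])]);y=np.array([np.sin(a[5]),-np.cos(a[5])])
t=lambda px,z:((toplane(c,[px],z)[0]-a[:2])@np.c_[x,y]*1000).round(1)
print('goal in tool',((np.array([.5517,.2189])-a[:2])@np.c_[x,y]*1000).round(1))
hsv=cv2.cvtColor(im,cv2.COLOR_BGR2HSV)
m=((hsv[...,1]<40)&(hsv[...,2]>125))
prev=None
for col in range(190,440,3):
    r=np.flatnonzero(m[:215,col])
    if len(r)>20: print(col,r[0],*[t((col,r[0]-.5),z) for z in (a[2]+.0295,.042,.016)])
E
python3 chk.py q2
```

```text
20.6833 [0.55171794 0.21614218 0.06076711] [-3.14024469e+00  7.21012815e-04  1.72472698e+00]
goal in tool [2.7 0.4]
226 81 [ 85.5 -38.4] [ 92.7 -52.9] [ 96.6 -60.7]
229 94 [ 80.  -37.5] [ 85.3 -51.6] [ 88.1 -59.2]
232 134 [ 62.5 -37.4] [ 61.4 -51.5] [ 60.8 -59.1]
235 174 [ 43.7 -37.4] [ 35.8 -51.4] [ 31.6 -59. ]
241 87 [ 83.  -31.9] [ 89.3 -44. ] [ 92.7 -50.5]
244 87 [ 83.  -30.6] [ 89.3 -42.2] [ 92.7 -48.4]
247 87 [ 83.  -29.2] [ 89.3 -40.4] [ 92.7 -46.4]
250 87 [ 83.  -27.9] [ 89.3 -38.5] [ 92.7 -44.3]
253 87 [ 83.  -26.6] [ 89.3 -36.7] [ 92.7 -42.2]
256 87 [ 83.  -25.2] [ 89.3 -34.9] [ 92.7 -40.1]
259 87 [ 83.  -23.9] [ 89.3 -33.1] [ 92.7 -38. ]
262 87 [ 83.  -22.5] [ 89.3 -31.2] [ 92.7 -35.9]
265 87 [ 83.  -21.2] [ 89.3 -29.4] [ 92.7 -33.8]
268 87 [ 83.  -19.9] [ 89.3 -27.6] [ 92.7 -31.8]
271 87 [ 83.  -18.5] [ 89.3 -25.8] [ 92.8 -29.7]
274 87 [ 83.  -17.2] [ 89.3 -23.9] [ 92.8 -27.6]
277 87 [ 83.  -15.8] [ 89.3 -22.1] [ 92.8 -25.5]
280 65 [ 92.  -14.2] [101.6 -19.9] [106.8 -23. ]
283 65 [ 92.  -12.9] [101.6 -18.1] [106.8 -20.9]
286 65 [ 92.1 -11.6] [101.6 -16.3] [106.8 -18.9]
28
[... 1017 characters left out ...]
 [92.8 26.7]
355 87 [83. 19.] [89.4 25.4] [92.8 28.8]
358 87 [83.  20.4] [89.4 27.2] [92.8 30.9]
361 87 [83.  21.7] [89.4 29. ] [92.8 32.9]
364 87 [83.  23.1] [89.4 30.8] [92.8 35. ]
367 87 [83.  24.4] [89.4 32.7] [92.8 37.1]
370 87 [83.  25.7] [89.4 34.5] [92.8 39.2]
373 87 [83.  27.1] [89.3 36.3] [92.8 41.3]
376 87 [83.  28.4] [89.3 38.1] [92.8 43.4]
379 87 [83.  29.7] [89.3 39.9] [92.8 45.4]
382 87 [83.  31.1] [89.3 41.8] [92.7 47.5]
385 87 [83.  32.4] [89.3 43.6] [92.7 49.6]
388 87 [83.  33.8] [89.3 45.4] [92.7 51.7]
394 175 [43.3 39.2] [35.3 52.9] [31.  60.2]
397 130 [64.4 39.1] [64.  52.7] [63.7 60.1]
400 88 [82.6 39.1] [88.8 52.7] [92.1 60. ]
403 81 [85.5 40.2] [92.7 54.2] [96.6 61.8]
```

>>> {"fn": "carry_out", "kwargs": {"steps": [[[0.015,0,0.1],[0,0,0]],[[0,0,0.2],[0,0,0]],[[0,0,0.2],[0,0,0]],[[0,0,0.15],[0,0,0]],[[0,0,0.1],[0,0,0]],[[0,0,0.05],[0,0,0]],[[0,0,0],[0,0,0]],[[0,0,0],[0,0,0]]]}}

```text
time_s: 21.4
tool_pos: [0.552, 0.2178, 0.0289]
tcp_rot: [-3.142, 0.0, 1.725]
force: [0.3, -0.3, -2.4]
opening: 0.362
finger_force: 30.0
```

>>> {"fn": "carry_out", "kwargs": {"steps": [[[0,0,0.03],[0,0,0]],[[0,0,0],[0,0,0]],[[0,0,0],[0,0,0]]]}}

```text
time_s: 21.65
tool_pos: [0.552, 0.218, 0.028]
tcp_rot: [3.141, -0.0, 1.725]
force: [0.1, 0.0, -1.7]
opening: 0.36
finger_force: 30.0
```

>>> {"fn": "carry_out", "kwargs": {"steps": [[[0,0,0.03],[0,0,0]],[[0,0,0.01],[0,0,0]],[[0,0,0],[0,0,0]],[[0,0,0],[0,0,0]]]}}

```text
time_s: 21.98
tool_pos: [0.5522, 0.218, 0.0275]
tcp_rot: [3.141, -0.001, 1.725]
force: [-3.6, -0.5, 6.6]
opening: 0.362
finger_force: 30.0
```

```bash
python3 chk.py q3 | awk 'NR<3||NR%8==0'
```

```text
21.9833 [0.55216077 0.21798359 0.02753166] [ 3.14119929e+00 -9.11920911e-04  1.72516145e+00]
goal in tool [ 1.  -0.3]
217 188 [ 36.8 -46.7] [ 33.6 -52. ] [ 28.  -61.4]
247 82 [ 85.  -29.2] [ 87.3 -32.6] [ 91.1 -38.5]
271 82 [ 85.1 -18.5] [ 87.3 -20.7] [ 91.2 -24.6]
295 65 [92.  -7.7] [95.  -8.7] [100.3 -10.4]
319 65 [92.   2.9] [95.1  3. ] [100.3   3.4]
343 65 [92.  13.4] [95.1 14.8] [100.3  17.1]
367 82 [85.1 24.3] [87.3 26.9] [91.2 31.3]
391 82 [85.1 34.9] [87.3 38.7] [91.2 45.3]
421 74 [88.3 47.9] [90.9 53.2] [95.4 62.3]
```

>>> {"fn": "carry_out", "kwargs": {"steps": [[[0,0,-0.07],[0,0,0]],[[-0.022,0,0],[0,0,0]],[[0,0,0],[0,0,0]],[[0,0,0.04],[0,0,0]],[[0,0,0.025],[0,0,0]],[[0,0,0],[0,0,0]]]}}

```text
time_s: 22.53
tool_pos: [0.5522, 0.217, 0.0275]
tcp_rot: [-3.141, -0.001, 1.725]
force: [-3.4, -0.9, 9.4]
opening: 0.364
finger_force: 30.0
```

>>> {"fn": "carry_out", "kwargs": {"steps": [[[0,0,0],[0,0,0]],[[0,0,0],[0,0,0]],[[0,0,0],[0,0,0]],[[0,0,0],[0,0,0]],[[0,0,0],[0,0,0]]], "grip": -0.15}}

```text
time_s: 22.95
tool_pos: [0.552, 0.217, 0.0262]
tcp_rot: [-3.141, 0.0, 1.725]
force: [0.2, 0.1, 0.5]
opening: 0.564
finger_force: 0.0
```

>>> {"fn": "carry_out", "kwargs": {"steps": [[[0,0,-0.2],[0,0,0]],[[0,0,-0.5],[0,0,0]],[[0,0,-0.8],[0,0,0]],[[0,0,-0.8],[0,0,0]],[[-0.4,0,-0.8],[0,0,0]],[[-0.4,0,-0.8],[0,0,0]],[[-0.4,0,-0.4],[0,0,0]],[[0,0,0],[0,0,0]],[[0,0,0],[0,0,0]]]}}

```text
time_s: 23.7
tool_pos: [0.56, 0.1689, 0.1997]
tcp_rot: [3.139, -0.001, 1.723]
force: [-0.2, 0.6, -1.3]
opening: 0.573
finger_force: 0.0
```

```bash
sed -i 's/a\[2\]+.0295/.056/' chk.py; python3 chk.py q4 | awk 'NR<3||NR%3==0'
cp pics/q4.png pics/final.png
```

```text
23.7 [0.55999243 0.16888503 0.1997434 ] [ 3.13919052e+00 -1.25726050e-03  1.72308098e+00]
goal in tool [50.7 -0.6]
262 53 [137.7 -51.8] [141.  -54.2] [147.2 -58.6]
271 59 [132.3 -43. ] [135.4 -45. ] [141.  -48.7]
280 59 [132.3 -33.9] [135.4 -35.5] [141.1 -38.5]
289 59 [132.3 -24.9] [135.4 -26.1] [141.1 -28.3]
298 50 [140.5 -15.8] [144.  -16.5] [150.3 -17.9]
307 49 [141.4  -6.8] [144.9  -7.1] [151.4  -7.8]
316 50 [140.5   2.2] [144.    2.2] [150.4   2.4]
325 49 [141.5  11.2] [144.9  11.6] [151.4  12.5]
334 59 [132.4  20.3] [135.4  21.2] [141.1  22.8]
343 59 [132.4  29.3] [135.4  30.6] [141.1  33. ]
352 59 [132.4  38.4] [135.4  40.1] [141.1  43.2]
361 96 [97.4 48.9] [98.8 51.1] [101.6  55.1]
```

```bash
python3 -c "
from station import *
print(hand_in())"
```

```text
the job is handed in; nothing more can be done
None
```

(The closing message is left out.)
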